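Slide the empty carton off the prep counter into the recycling crate

TASK

The red carton on the steel prep counter is empty: push it along the counter and off the far edge, so that it drops into the blue crate waiting on the trolley below. Slide it, do not pick it up, and leave the full green carton, the sauce jar and the deli tub where they stand.

Things in the scene. Friction and masses are not known exactly. Their poses are not given: they have to be found in the camera images.
- red_carton: Empty red carton, yellow patch on top, open at its +x end (brown flap sticks up there): 90 mm along its x, 80 along its y, 45 high, 40 to 85 g. Origin at the centre of its underside, z up. Starts with its centre 130 +/- 20 mm short of the far edge, turned up to 20 degrees, opposite the crate: pushed straight ahead (+x) it goes over the crate. It tips and falls once its centre is past the edge.
- crate: Open-topped blue crate on a trolley below the far edge of the counter, fixed: 340 mm along x, 460 along y, 170 high, walls 6 mm. Origin at the middle of the near (robot-side) rim's outer top edge, 70 mm below the counter top; the crate reaches 340 mm to +x and 230 mm either way in y from it. Its near wall is tucked 10 to 50 mm under the counter edge, so there is no gap. Its place along the edge varies.
- counter_edge (a point): Point on the far edge of the steel counter top (straight edge parallel to y, z = 0 is the counter top); the counter is 35 mm thick and free of any lip.
- green_carton: Full, closed green carton of the same size (90 x 80 x 45 mm) and the same yellow patch, about 300 g, lying 180 to 260 mm (centres, across) to one side or the other of the red one. Origin at the centre of its underside. Leave it alone.
- jar: Sauce jar, amber glass with a paper label and a white cap, 72 mm across, 110 mm high, standing at one end of the group. Origin at the centre of its underside. Leave it alone.
- deli_tub: White plastic tub with a blue lid, 96 mm across, 70 mm high, standing at the other end of the group. Origin at the centre of its underside. Leave it alone.

How it is judged:
By the outcome, as a careful person would: the job done as asked, in the order asked, and still so for the second after the job is handed in, with the robot touching nothing.
It also fails if it takes over 32 s, if anything falls off the work surface, if the arm or the gripper's body presses on something with over 40 N, if the wrist force passes 120 N, or if a joint passes its speed limit or range.

ROBOT

A 7-joint arm with a two-finger parallel gripper is mounted at the origin on the work surface. World frame = base frame: x ahead of the robot, y to its left, z up, the work surface at z = 0. Lengths are in mm, angles in rad, forces in N, time in s.
With the tool pointing down it reaches from about 400 to 925 mm from the base axis. Payload 4.1 kg.
Tool frame: the origin (TCP) lies at the very end of the fingers, on their centre line; the grasp point (between the pads) lies 19 mm behind it (r.grip_point_offset is the distance from the TCP to the grasp point, in mm); z points along the fingers, y is the direction in which the jaws open and shut (so a half turn about z gives the same grasp; the last joint's range is limited). The gripper opens to 85 mm and grips with 20 to 120 N. Pads are 22 mm wide; open, the fingers measure 114 mm over their backs; the gripper's body (76 mm by 85 mm) begins 54 mm behind the grasp point. The pads swing forward as they close: fully open they stand 13 mm farther back than shut.
Start: joints at [-1.352, 0.398, 0.045, 1.537, -0.019, 1.207, -0.051], TCP at [203.09, 617.493, 231.347] pointing down, gripper open.
Joint ranges: [-2.82, 2.82], [-0.49, 2.23], [-1.37, 1.46], [0, 2.46], [-1.36, 4.5], [0.23, 2], [-2.94, 2.94]. Speed limits (rad/s): [2.57, 2.57, 3.14, 3.14, 3.14, 3.14, 3.14].

INTERFACE

Orientations are given as a unit quaternion [x, y, z, w].
In Python, from cell import r gives the robot as it stands. The module is installed in compiled form; this text tells all that it offers.
- The arm moves only by the tool step_arm, never from a script. Its argument "rows" is one flat list of numbers, 6 for each row, row after row: the shift along the tool's x, y, z in mm, then the turn, a rotation vector about the tool's x, y, z in rad. A call has 1 to 12 rows; each row is the pose to reach, as a shift and turn from the pose measured when the call began, along the tool's axes at that moment; what a row does not reach only later rows make up. A row lasts 1/8 s, in which the tool goes at most 62.5 mm and 10.7 degrees, less where a joint would pass 70% of its speed; a pose out of reach is approached as far as the arm can. A call with a gripper value outside its range is refused whole. "jaw" is the closure in counts, from 0 (fully open) to 255 (shut), set as the call begins (left out, the last holds). The fingers move at their own pace and stop on an object; "squeeze" is the grip in N (left out, the last holds). Time passes only in rows, so rows that repeat a pose let the fingers close. It gives the time, the measured TCP pose, the force and the opening at its end, in the units of the state.
- r.observe(): the state, without advancing time (a new reading comes with each control period).
- r.get_image(name): name is "scene" or "top" or "wrist"; returns (picture, depth): 420x560x3 uint8, blue, green, red; 420x560 float32, mm along the optical axis (not along the pixel's ray), 0 where there is no reading.
- r.camera_params(name): a dict with "mtx" (3x3 intrinsics, pixels), "k1" (the pictures are not rectified: a ray, as slopes to the right and down, at radius r is drawn at 1 + k1 r^2 times it, then the intrinsics apply), "R" (3x3) and "t" (3): a world point X has camera coordinates R X + t. Camera axes: x right, y down, z forward; pixel columns grow to the right and rows downward; lengths in mm; the calibration is good to about 2 mm. A picture is of the moment at which its call begins: read the wrist's pose just before it. camera_params takes no time and is no camera call; for the wrist camera it gives the pose at the moment of the call.
- r.finish_job(): hands the job in, once; it reports no verdict.
The state is a dict: "t": time; "q": joint angles; "qvel": joint speeds; "effort": joint torques, N m; "tcp_pos": TCP position; "ee_rot": TCP orientation; "force": force on the tool from outside, world axes, zero at the start; "wrist_torque": the same for the moment, N m; "opening": finger opening in mm.
Only numpy, scipy, OpenCV 4.12 (cv2) and the standard library are available. Lean on these libraries where they do the work, as an engineer would, in place of code of your own. Each camera call takes 0.05 s, during which the arm holds its last target.

## Working session

There is one attempt and no reset: what is moved stays moved. The work goes in short steps, Python scripts to look and compute and a tool call to move; the robot and the scene stay as the last step left them, time stands still between calls to the robot, and variables do not carry over. Pictures are saved under pics/ and viewed, and the job is handed in when it is done.

Besides the shell and the picture viewer there is one more tool, called after "Request:" in YAML: its name, and indented under it one key for each argument. step_arm: Moves the arm, as the interface text tells. Its arguments: {"type":"object","properties":{"rows":{"type":"array","items":{"type":"number"}},"jaw":{"type":"number"},"squeeze":{"type":"number"}},"required":["rows"]}

```bash
mkdir -p pics; ls
python3 - <<'E'
from cell import r
import cv2,numpy as np
print(r.observe())
for n in ("scene","top"):
    im,d=r.get_image(n); cv2.imwrite(f"pics/{n}0.png",im); np.save(f"pics/{n}0.npy",d)
    print(n,r.camera_params(n), (d>0).mean())
E
```

```text
pics
{'t': 0.0, 'q': array([-1.35197872,  0.39920233,  0.04505355,  1.53791391, -0.01869003,
        1.20689745, -0.05068964]), 'qvel': array([-1.62507446e-03, -1.73855985e-04,  3.19979865e-04,  1.10212259e-03,
        2.53140015e-05,  1.27296460e-03,  1.68693096e-03]), 'effort': array([ 4.44814259e-04, -4.75116777e+01,  1.36498723e+00, -2.54225099e+01,
        1.16612844e-02,  9.44617786e-03,  4.23588034e-06]), 'tcp_pos': array([202.91280521, 616.83067761, 230.24211367]), 'ee_rot': array([ 1.58187815e-01,  9.87408535e-01, -9.96496299e-04, -8.11142760e-05]), 'force': array([-0.68764275, -0.95310056, -0.2549075 ]), 'wrist_torque': array([0.01436962, 0.0273643 , 0.02376728]), 'opening': 84.71796737402136}
scene {'mtx': array([[509.96451529,   0.        , 290.05133026],
       [  0.        , 509.96451529, 204.01743587],
       [  0.        ,   0.        ,   1.        ]]), 'k1': -0.1511774774205585, 'R': array([[ 0.52674034,  0.85002275, -0.00243712],
       [ 0.71046964, -0.44183279, -0.54773778],
       [-0.46666638,  0.28678409, -0.83664651]]), 't': array([-323.94192929, -408.36453325, 1433.83831295])} 0.9959311224489796
top {'mtx': array([[403.78031502,   0.        , 271.83942568],
       [  0.        , 403.78031502, 213.87275954],
       [  0.        ,   0.        ,   1.        ]]), 'k1': -0.08616460932969608, 'R': array([[-0.01154537, -0.99966015, -0.02337264],
       [-0.99308439,  0.01419423, -0.11654148],
       [ 0.11683363,  0.02186549, -0.99291077]]), 't': array([ 50.57419024, 571.97089212, 935.51137439])} 0.9960289115646258
```

View pics/scene0.png

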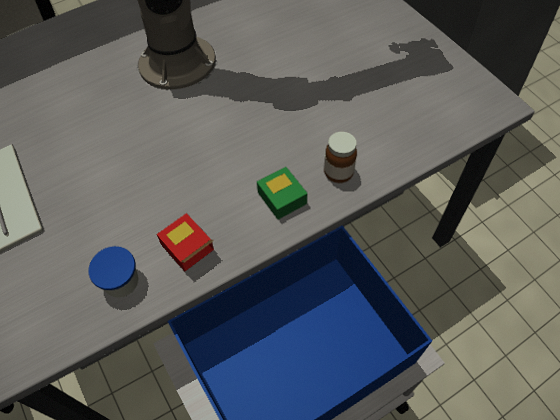

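View pics/top0.png

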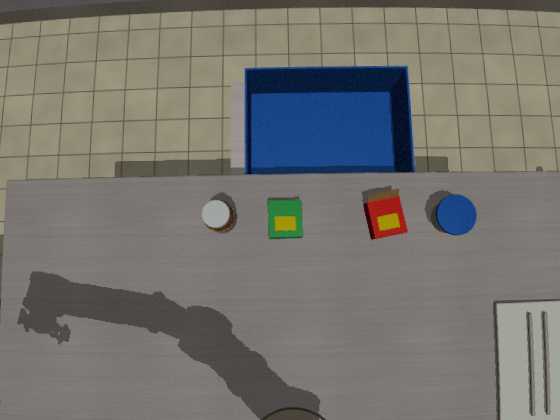

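The top view (up = +x, left = +y) has the red carton at about (387,217) with its flap toward the edge. The green carton is at (285,218), the jar at (216,214) and the tub at (456,215). The crate spans cols 245–412, so the red carton sits near its right end.

```bash
cat > h.py <<'E'
import cv2,numpy as np
def rays(P,uv):
    K=P['mtx'];uv=np.atleast_2d(np.float64(uv))
    n=cv2.undistortPointsIter(uv.reshape(-1,1,2),K,np.array([P['k1'],0,0,0.]),None,None,(3,50,1e-10)).reshape(-1,2)
    d=np.c_[n,np.ones(len(n))]@P['R']; c=-P['R'].T@P['t']
    return c,d
def onplane(P,uv,z):
    c,d=rays(P,uv); return c+d*((z-c[2])/d[:,2])[:,None]
def big(m):
    cs,_=cv2.findContours(m.astype(np.uint8),cv2.RETR_EXTERNAL,cv2.CHAIN_APPROX_NONE)
    return max(cs,key=cv2.contourArea)
def masks(im):
    h=cv2.cvtColor(im,cv2.COLOR_BGR2HSV); H,S,V=[h[...,i].astype(int) for i in range(3)]
    return dict(red=((H<6)|(H>174))&(S>170)&(V>60),green=(H>45)&(H<80)&(S>120)&(V>50),yellow=(H>20)&(H<34)&(S>150)&(V>120),
      blue=(H>105)&(H<125)&(S>150), brown=(H>8)&(H<20)&(S>90)&(V>50))
E
python3 - <<'E'
from h import *
from cell import r
for n in("top","scene"):
    im=cv2.imread(f"pics/{n}0.png"); P=r.camera_params(n); m=masks(im); d=np.load(f"pics/{n}0.npy")
    print(n)
    num,lab,st,ce=cv2.connectedComponentsWithStats(m['yellow'].astype(np.uint8))
    for i in range(1,num):
        if st[i,4]>60:
            c=big(lab==i); b=cv2.minAreaRect(c)
            pts=onplane(P,c.reshape(-1,2),45)[:,:2].astype(np.float32); w=cv2.minAreaRect(pts)
            print('yellow',ce[i],onplane(P,ce[i],45)[0].round(1),w)
    top=None
    for k in('red','green'):
        c=big(m[k]|(m['yellow'])) if 0 else big(m[k]); pts=onplane(P,c.reshape(-1,2),45)[:,:2].astype(np.float32)
        print(k,cv2.minAreaRect(pts), pts.min(0),pts.max(0))
    num,lab,st,ce=cv2.connectedComponentsWithStats(m['blue'].astype(np.uint8))
    for i in range(1,num):
        if st[i,4]>300: print('blue',st[i],ce[i],onplane(P,ce[i],70)[0].round(1))
    num,lab,st,ce=cv2.connectedComponentsWithStats(m['brown'].astype(np.uint8))
    for i in range(1,num):
        if st[i,4]>30: print('brown',st[i],ce[i],onplane(P,ce[i],45)[0].round(1))
P=r.camera_params("top")
print('edge',onplane(P,[[100,180],[200,177],[330,174],[450,172]],0).round(1))
print('crate rim corners',onplane(P,[[245,173],[414,173],[246,69],[408,67]],-70).round(1))
print('jar cap',onplane(P,[216,214],110).round(1),'tub',onplane(P,[[456,215],[436,215],[477,215]],70).round(1))
im=cv2.imread("pics/top0.png"); cv2.imwrite("pics/topcrop.png",cv2.resize(im[150:260,190:490],None,fx=2.6,fy=2.6,interpolation=cv2.INTER_CUBIC))
E
```

```text
top
yellow [388.02150538 221.36917563] [ 549.5 -232.2   45. ] ((549.4370727539062, -232.1890106201172), (32.54408264160156, 48.01810836791992), 10.311225891113281)
yellow [284.96193772 222.83044983] [549.5  12.1  45. ] ((549.1337280273438, 12.036458969116211), (47.3790283203125, 33.27275085449219), 89.22772979736328)
red ((560.3268432617188, -228.44485473632812), (87.5040512084961, 80.5529556274414), 10.614192008972168) [ 510.5488  -274.52927] [ 609.9755  -181.47444]
green ((560.100341796875, 12.442855834960938), (90.61549377441406, 77.47657775878906), 1.1406337022781372) [515.48486  -26.153614] [606.0588   51.83758]
blue [  245    66   169   108 17323] [327.16019165 119.92253074] [792.  -92.1  70. ]
blue [ 436  195   40   40 1264] [455.67246835 214.4556962 ] [ 560.9 -385.9   70. ]
brown [368 189  31  13 225] [382.90222222 194.88888889] [ 613.1 -222.8   45. ]
brown [208 202  26  29 129] [225.55813953 221.10852713] [555.5 153.2  45. ]
scene
yellow [278.50746269 182.92910448] [549.4  10.3  45. ] ((549.1013793945312, 10.451322555541992), (33.71419906616211, 48.80162811279297), 1.3426641
[... 422 characters left out ...]
365) [518.7983  -31.00072] [608.32996   49.309902]
blue [  168   226   264   194 31736] [300.49262667 335.69482607] [ 880.  -141.6   70. ]
blue [  89  247   46   43 1558] [111.62580231 267.84980745] [ 566.2 -390.    70. ]
brown [326 145  31  18 159] [339.00628931 156.14465409] [558.  169.6  45. ]
brown [182 240  31  23  98] [197.21428571 250.51020408] [ 607.4 -221.3   45. ]
edge [[ 670.9  486.4    0. ]
 [ 673.2  224.8    0. ]
 [ 675.4 -103.4    0. ]
 [ 677.1 -409.4    0. ]]
crate rim corners [[ 697.   116.7  -70. ]
 [ 690.5 -340.1  -70. ]
 [ 996.7  113.5  -70. ]
 [ 996.5 -343.6  -70. ]]
jar cap [[565.1 165.6 110. ]] tub [[ 559.6 -386.6   70. ]
 [ 560.3 -338.9   70. ]
 [ 558.8 -437.2   70. ]]
```

View pics/topcrop.png

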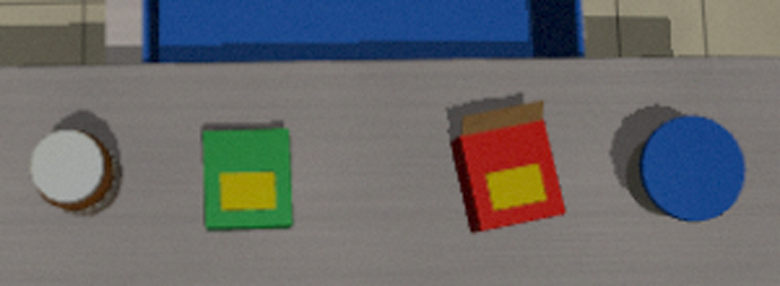

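Both views agree. The red carton's centre is about (560, -231), yawed about +10.5°. The edge is at x≈675 and the crate spans y≈-340…+116. I'll push along the carton's own axis, which drifts it toward the crate's middle, with the fingers part-shut as a wide pusher.

```bash
cat >> h.py <<'E'
from scipy.spatial.transform import Rotation as R_
def rel(s,pos,yawdeg):
    R=R_.from_quat(s['ee_rot']); c,sn=np.cos(np.radians(yawdeg)),np.sin(np.radians(yawdeg))
    T=R_.from_matrix(np.array([[c,sn,0],[sn,-c,0],[0,0,-1.]]))
    return np.r_[R.inv().apply(np.array(pos)-s['tcp_pos']),(R.inv()*T).as_rotvec()]
E
python3 - <<'E'
from h import *
from cell import r
s=r.observe()
az0=np.degrees(np.arctan2(616.8,202.9))
for i in range(1,19):
    f=i/18; az=np.radians(az0+f*(-27.5-az0)); rad=649+f*(535-649)
    print(i,rel(s,[rad*np.cos(az),rad*np.sin(az),225],161.8-151.3*f).round(2))
E
```

```text
1 [-61.84  -9.74   5.38  -0.     0.     0.15]
2 [-121.83  -24.87    5.41   -0.      0.      0.29]
3 [-179.49  -45.54    5.46   -0.      0.      0.44]
4 [-234.33  -71.47    5.51   -0.      0.      0.59]
5 [-285.87 -102.29    5.57   -0.      0.      0.73]
6 [-333.68 -137.61    5.64   -0.      0.      0.88]
7 [-377.38 -177.01    5.71   -0.      0.      1.03]
8 [-416.63 -220.02    5.79   -0.      0.      1.17]
9 [-451.15 -266.16    5.88   -0.      0.      1.32]
10 [-480.71 -314.92    5.97   -0.      0.      1.47]
11 [-505.11 -365.79    6.06   -0.      0.      1.61]
12 [-524.24 -418.21    6.15   -0.      0.      1.76]
13 [-538.03 -471.67    6.25   -0.      0.      1.91]
14 [-546.44 -525.61    6.35   -0.      0.      2.05]
15 [-549.53 -579.52    6.44   -0.      0.      2.2 ]
16 [-547.37 -632.86    6.54   -0.      0.      2.35]
17 [-540.11 -685.14    6.63   -0.      0.      2.49]
18 [-527.93 -735.88    6.72   -0.      0.      2.64]
```

Request:
step_arm:
  rows: [-62, -10, 5, 0, 0, 0.15, -122, -25, 5, 0, 0, 0.29, -180, -46, 5, 0, 0, 0.44, -234, -71, 5, 0, 0, 0.59, -286, -102, 5, 0, 0, 0.73, -334, -138, 5, 0, 0, 0.88, -377, -177, 5, 0, 0, 1.03, -417, -220, 5, 0, 0, 1.17, -451, -266, 5, 0, 0, 1.32, -481, -315, 5, 0, 0, 1.47, -505, -366, 5, 0, 0, 1.61, -524, -418, 5, 0, 0, 1.76]
  jaw: 120

```text
t: 1.6
tcp_pos: [570.1, 54.2, 225.9]
ee_rot: [0.863, 0.505, -0.001, 0.001]
force: [0.2, 0.2, -0.2]
opening: 44.9
```

Run:
```python
from h import *
from cell import r
s=r.observe();print(s['t'],s['tcp_pos'],s['opening'],s['q'])
X=R_.from_quat(s['ee_rot']).apply([1,0,0]);y0=np.degrees(np.arctan2(X[1],X[0]));print(y0)
a=np.array(s['tcp_pos'])[:2];az0=np.degrees(np.arctan2(a[1],a[0]));r0=np.hypot(*a)
for i in range(1,8):
    f=min(i/7,1); az=np.radians(az0+f*(-27.5-az0)); rad=r0+f*(535-r0)
    print(i,rel(s,[rad*np.cos(az),rad*np.sin(az),200],y0+f*(10.5-y0)).round(2))
```

```text
1.6 [570.05421029  54.19375549 225.86657072] 44.87493041155266 [-0.67796842  0.31391861  0.63379143  1.7452446  -0.19969087  1.14880923
 -0.4970444 ]
60.66505366638567
1 [-42.32  20.53  25.96   0.     0.     0.13]
2 [-85.84  37.33  26.06   0.     0.     0.25]
3 [-130.19   50.32   26.15    0.      0.      0.38]
4 [-175.04   59.5    26.25    0.      0.      0.5 ]
5 [-220.06   64.86   26.34    0.      0.      0.63]
6 [-264.93   66.44   26.43    0.      0.      0.75]
7 [-309.34   64.31   26.52    0.      0.      0.88]
```

Request:
step_arm:
  rows: [-42, 21, 5, 0, 0, 0.13, -86, 37, 10, 0, 0, 0.25, -130, 50, 15, 0, 0, 0.38, -175, 60, 20, 0, 0, 0.5, -220, 65, 26, 0, 0, 0.63, -265, 66, 26, 0, 0, 0.75, -309, 64, 26, 0, 0, 0.88, -309, 64, 66, 0, 0, 0.88, -309, 64, 106, 0, 0, 0.88, -309, 64, 106, 0, 0, 0.88]

```text
t: 2.85
tcp_pos: [471.9, -245.4, 118.0]
ee_rot: [0.996, 0.089, -0.004, -0.0]
force: [0.5, 0.6, 0.4]
opening: 45.0
```

Run:
```python
from h import *
from cell import r
s=r.observe();print(s['t'],s['tcp_pos'],s['opening'],s['q'])
im,_=r.get_image("wrist");cv2.imwrite("pics/w1.png",im);P=r.camera_params("wrist")
m=masks(im)
for k in('yellow','red'):
    c=big(m[k]);pts=onplane(P,c.reshape(-1,2),45)[:,:2].astype(np.float32);print(k,cv2.minAreaRect(pts))
print(rel(s,[475,-246,15],10.5).round(2))
print(rel(s,[690,-206,15],10.5).round(2))
```

```text
2.85 [ 471.91648638 -245.41639576  117.96166345] 44.98415704691797 [-0.27188022  0.4350511   0.84596188  1.95135461 -0.39776956  0.93730386
 -0.62107204]
yellow ((550.4205932617188, -234.7672882080078), (32.93483352661133, 50.04123306274414), 10.139768600463867)
red ((562.616455078125, -232.43946838378906), (89.4012451171875, 80.03907012939453), 10.511348724365234)
[ 3.6700e+00  1.2800e+00  1.0294e+02 -0.0000e+00  1.0000e-02 -0.0000e+00]
[ 2.2235e+02  8.0000e-02  1.0138e+02 -0.0000e+00  1.0000e-02 -0.0000e+00]
```

View pics/w1.png

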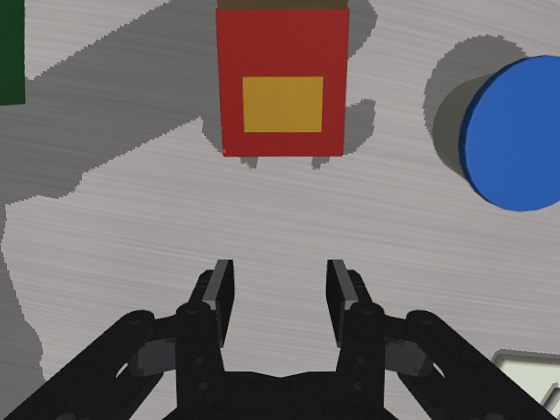

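The wrist view shows the carton squarely ahead and centred between the fingers, with its rear edge at row 156. The tub is clear on the right. I'll descend with a 3 mm sideways trim.

Request:
step_arm:
  rows: [3, 3, 40, 0, 0, 0, 3, 3, 80, 0, 0, 0, 3, 3, 103, 0, 0, 0, 3, 3, 103, 0, 0, 0]

```text
t: 3.4
tcp_pos: [477.0, -248.9, 17.2]
ee_rot: [0.996, 0.089, -0.002, 0.001]
force: [0.3, -0.6, 0.2]
opening: 45.4
```

Run:
```python
from h import *
from cell import r
s=r.observe();print(s['t'],s['tcp_pos'],s['force'])
P=r.camera_params("wrist");c=-P['R'].T@P['t'];print('cam',c, c-s['tcp_pos'])
X=np.array([.983,.182,0])
for d in (60,120,165,180,190,200,210,220): p=s['tcp_pos']+X*d; print(d,p.round(0),rel(s,[p[0],p[1],15],10.5).round(2))
```

```text
3.4 [ 477.03312509 -248.92293336   17.22783462] [ 0.30199615 -0.59216376  0.19906952]
cam [ 555.72639083 -234.99428681  159.44263636] [ 78.69326573  13.92864655 142.21480173]
60 [ 536. -238.   17.] [59.99 -0.23  1.99  0.    0.   -0.  ]
120 [ 595. -227.   17.] [119.97  -0.47   1.75   0.     0.    -0.  ]
165 [ 639. -219.   17.] [164.96  -0.64   1.58   0.     0.    -0.  ]
180 [ 654. -216.   17.] [179.95  -0.7    1.52   0.     0.    -0.  ]
190 [ 664. -214.   17.] [189.95  -0.74   1.48   0.     0.    -0.  ]
200 [ 674. -213.   17.] [199.95  -0.78   1.44   0.     0.    -0.  ]
210 [ 683. -211.   17.] [209.94  -0.82   1.4    0.     0.    -0.  ]
220 [ 693. -209.   17.] [219.94  -0.85   1.36   0.     0.    -0.  ]
```

Request:
step_arm:
  rows: [10, 0, 2, 0, 0, 0, 20, 0, 2, 0, 0, 0, 28, 0, 2, 0, 0, 0, 36, 0, 2, 0, 0, 0, 45, 0, 2, 0, 0, 0, 54, 0, 2, 0, 0, 0, 63, 0, 2, 0, 0, 0, 72, 0, 2, 0, 0, 0, 81, 0, 2, 0, 0, 0, 90, 0, 2, 0, 0, 0, 99, 0, 2, 0, 0, 0, 99, 0, 2, 0, 0, 0]

```text
t: 4.9
tcp_pos: [575.7, -230.8, 14.8]
ee_rot: [0.996, 0.09, -0.001, 0.001]
force: [0.2, 0.2, 0.6]
opening: 45.2
```

Run:
```python
from h import *
from cell import r
s=r.observe();print(s['t'],s['tcp_pos'],s['force'])
a,_=r.get_image("wrist");b,_=r.get_image("scene");cv2.imwrite("pics/w2.png",cv2.resize(np.hstack([a,b]),(800,300)))
P=r.camera_params("wrist");m=masks(a)
c=big(m['yellow']);pts=onplane(P,c.reshape(-1,2),45)[:,:2].astype(np.float32);print(cv2.minAreaRect(pts))
```

```text
4.9 [ 575.66443419 -230.79628669   14.77382888] [0.24734736 0.18757678 0.57664999]
((613.337158203125, -200.34976196289062), (32.84019088745117, 7.604245185852051), 10.535833358764648)
```

View pics/w2.png

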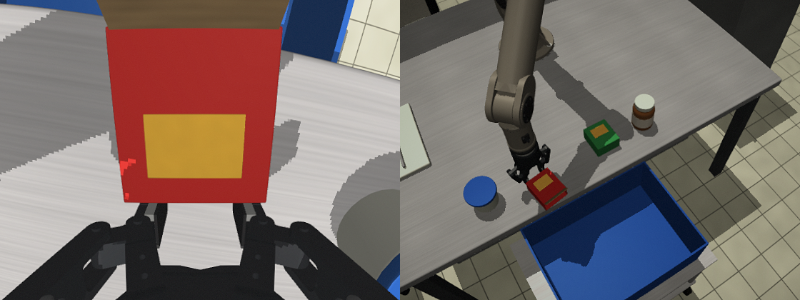

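The carton is square against both fingers, with its leading end near the edge and lined up with the crate. I'll push it over.

Request:
step_arm:
  rows: [10, 0, 0, 0, 0, 0, 20, 0, 0, 0, 0, 0, 30, 0, 0, 0, 0, 0, 40, 0, 0, 0, 0, 0, 50, 0, 0, 0, 0, 0, 60, 0, 0, 0, 0, 0, 70, 0, 0, 0, 0, 0, 80, 0, 0, 0, 0, 0, 90, 0, 0, 0, 0, 0, 100, 0, 0, 0, 0, 0, 105, 0, 0, 0, 0, 0, 105, 0, 0, 0, 0, 0]

```text
t: 6.5
tcp_pos: [678.1, -212.3, 14.2]
ee_rot: [0.996, 0.09, -0.002, 0.001]
force: [-0.1, 0.6, 0.3]
opening: 45.1
```

Run:
```python
from h import *
from cell import r
s=r.observe();print(s['t'],s['tcp_pos'],s['force'])
a,_=r.get_image("top");b,_=r.get_image("scene");cv2.imwrite("pics/w3.png",cv2.resize(np.hstack([a,b]),(800,300)))
```

```text
6.5 [ 678.11489073 -212.32564025   14.21298571] [-0.14437499  0.57495595  0.31131798]
```

View pics/w3.png

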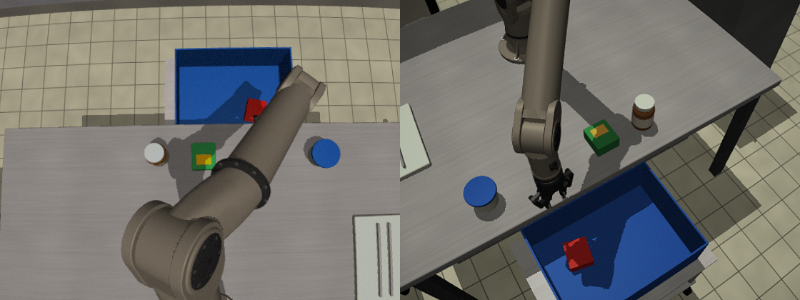

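The carton is on the crate floor, at about (577,255) in the right half. I'll lift straight up, then check.

Request:
step_arm:
  rows: [0, 0, -30, 0, 0, 0, -10, 0, -70, 0, 0, 0, -40, 0, -110, 0, 0, 0, -80, 0, -150, 0, 0, 0, -120, 0, -190, 0, 0, 0, -160, 0, -200, 0, 0, 0, -160, 0, -200, 0, 0, 0, -160, 0, -200, 0, 0, 0]

```text
t: 7.6
tcp_pos: [521.1, -240.3, 214.9]
ee_rot: [0.996, 0.089, -0.002, 0.0]
force: [0.6, 0.4, -0.8]
opening: 44.8
```

Run:
```python
from h import *
from cell import r
s=r.observe();print(s['t'],s['tcp_pos'],s['force'],abs(s['qvel']).max())
for n in("top","scene"):
    im,_=r.get_image(n);P=r.camera_params(n);m=masks(im);cv2.imwrite(f"pics/{n}4.png",im)
    c=big(m['red']);print(n,'red area',cv2.contourArea(c),onplane(P,c.reshape(-1,2).mean(0),-210).round(0))
    c=big(m['green']);print(' green',cv2.minAreaRect(onplane(P,c.reshape(-1,2),45)[:,:2].astype(np.float32)))
    num,lab,st,ce=cv2.connectedComponentsWithStats(m['blue'].astype(np.uint8))
    for i in range(1,num):
        if st[i,4]>300: print(' blue',ce[i].round(1),st[i,4])
cv2.imwrite("pics/w4.png",cv2.resize(np.hstack([cv2.imread("pics/top4.png"),im]),(800,300)))
```

```text
7.6 [ 521.10380327 -240.31379007  214.8999845 ] [ 0.56411719  0.43866182 -0.81784949] 0.025523430187878133
top red area 772.5 [[ 780. -215. -210.]]
 green ((560.1338500976562, 12.411808013916016), (90.789794921875, 77.43431854248047), 1.231387734413147)
 blue [325.5 118. ] 16407
scene red area 1216.5 [[ 775. -215. -210.]]
 green ((563.4947509765625, 8.83316421508789), (89.94522094726562, 79.44572448730469), 1.0916317701339722)
 blue [303.1 334.7] 30225
 blue [111.6 267.9] 1556
```

View pics/w4.png

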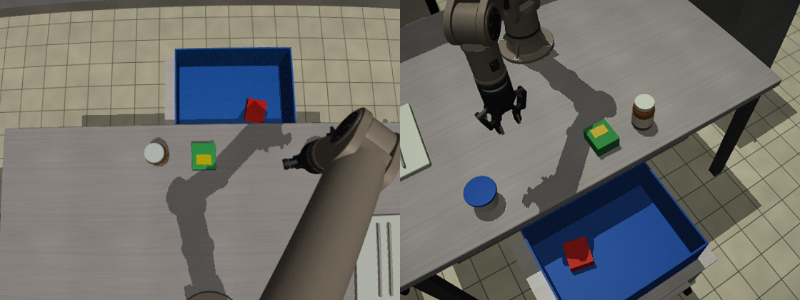

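The carton rests in the crate, the arm is clear, and the other items look unmoved.

```bash
python3 -c "
from cell import r
print(r.finish_job())"
```

```text
the job is handed in; nothing more can be done
None
```

The red carton is in the blue crate. I slid it along its own axis over the far edge with the part-shut fingers, without lifting it, then backed the arm clear and handed the job in at about 7.7 s.

**Carton:** the top and scene views both put it on the crate floor, near (775–780, -215), well inside the walls.

**Green carton:** both views place it within 0.5 mm of where it started.

**Deli tub:** it did not move in the scene view. The arm hid it from the top camera in the last picture.

**Jar:** I checked it only by eye, and it looks unmoved.

**Forces:** every reading at the end of a move was about 1 N or less.

**Disagreements:** the cameras differed by 2–4 mm in y, within what I allowed for. The yellow-patch measurement in the mid-push wrist image failed because the mask caught only a fragment, so I judged the carton's alignment there from the picture.

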